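# Put the sander's drums away by size

## Task

Tidy the spindle sander's four sanding drums into the wooden caddy: stand each drum upright, down on the floor of the recess that matches its size - the largest drum in the largest recess and so on down to the smallest. The two empty abrasive sleeves (hollow tubes without a rubber core) do not belong in the caddy: leave them standing where they are, and do not knock over any drum or sleeve.

Things in the scene. Friction and masses are not known exactly. Their poses are not given: they have to be found in the camera images.
- drum_xl: the largest sanding drum, standing upright on the bench: a solid black rubber cylinder in a brown abrasive sleeve, 62 mm across and 60 mm tall, its filled top carrying a steel washer and a 12 mm wide bolt end that rises to 70 mm. Origin: centre of its underside, z up along its axis; yaw means nothing. About 250 g
- drum_l: the second largest sanding drum, standing upright on the bench: a solid black rubber cylinder in a brown abrasive sleeve, 50 mm across and 60 mm tall, its filled top carrying a steel washer and a 12 mm wide bolt end that rises to 70 mm. Origin: centre of its underside, z up along its axis; yaw means nothing. About 170 g
- drum_m: the second smallest sanding drum, standing upright on the bench: a solid black rubber cylinder in a brown abrasive sleeve, 39 mm across and 60 mm tall, its filled top carrying a steel washer and a 12 mm wide bolt end that rises to 70 mm. Origin: centre of its underside, z up along its axis; yaw means nothing. About 120 g
- drum_s: the smallest sanding drum, standing upright on the bench: a solid black rubber cylinder in a brown abrasive sleeve, 28 mm across and 60 mm tall, its filled top carrying a steel washer and a 12 mm wide bolt end that rises to 70 mm. Origin: centre of its underside, z up along its axis; yaw means nothing. About 70 g
- nest_xl: the nest with the largest recess: a wooden block 98 x 98 x 25 mm with one round recess 78 mm across and 12 mm deep in its top. Origin: centre of its underside, x, y along its sides; recess floor 13 mm and top 25 mm above it. One of four blocks, 100 mm apart in a square, in a fixed wooden caddy 224 mm square, walls 34 mm above the bench; origin 10 mm above the bench. Does not move
- nest_l: the nest with the second largest recess: a wooden block 98 x 98 x 25 mm with one round recess 66 mm across and 12 mm deep in its top. Origin: centre of its underside, x, y along its sides; recess floor 13 mm and top 25 mm above it. One of four blocks, 100 mm apart in a square, in a fixed wooden caddy 224 mm square, walls 34 mm above the bench; origin 10 mm above the bench. Does not move
- nest_m: the nest with the second smallest recess: a wooden block 98 x 98 x 25 mm with one round recess 55 mm across and 12 mm deep in its top. Origin: centre of its underside, x, y along its sides; recess floor 13 mm and top 25 mm above it. One of four blocks, 100 mm apart in a square, in a fixed wooden caddy 224 mm square, walls 34 mm above the bench; origin 10 mm above the bench. Does not move
- nest_s: the nest with the smallest recess: a wooden block 98 x 98 x 25 mm with one round recess 44 mm across and 12 mm deep in its top. Origin: centre of its underside, x, y along its sides; recess floor 13 mm and top 25 mm above it. One of four blocks, 100 mm apart in a square, in a fixed wooden caddy 224 mm square, walls 34 mm above the bench; origin 10 mm above the bench. Does not move
- sleeve_a: an empty abrasive sleeve, a look-alike: a brown tube standing upright, 62 mm across outside, 3 mm wall, 56 mm tall, hollow right through, no rubber core, washer or bolt. Origin: centre of its underside, z up
- sleeve_b: an empty abrasive sleeve, a look-alike: a brown tube standing upright, 50 mm across outside, 3 mm wall, 56 mm tall, hollow right through, no rubber core, washer or bolt. Origin: centre of its underside, z up

How it is judged:
By the outcome, as a careful person would: the job done as asked, in the order asked, and still so for the second after the job is handed in, with the robot touching nothing.
It also fails if it takes over 112 s, if anything falls off the work surface, if the arm or the gripper's body presses on something with over 40 N, if the wrist force passes 120 N, or if a joint passes its speed limit or range.

## Robot

A 7-joint arm with a two-finger parallel gripper is mounted at the origin on the work surface. World frame = base frame: x ahead of the robot, y to its left, z up, the work surface at z = 0. Lengths are in m, angles in rad, forces in N, time in s.
With the tool pointing down it reaches from about 0.4 to 0.875 m from the base axis. Payload 19.3 kg.
Tool frame: the origin (TCP) lies midway between the tips of the shut fingers; the grasp point (between the pads) lies 19 mm behind it; z points along the fingers, y is the direction in which the jaws open and shut (so a half turn about z gives the same grasp; the last joint's range is limited). The gripper opens to 85 mm and grips with 20 to 120 N. Pads are 22 mm wide; open, the fingers measure 114 mm over their backs; the gripper's body (76 mm by 85 mm) begins 54 mm behind the grasp point. The pads swing forward as they close: fully open they stand 13 mm farther back than shut.
Start: joints at [-0.07, 0.521, -0.036, 1.599, 0.021, 1.021, -0.113], TCP at [0.625, -0, 0.231] pointing down, gripper open.
Joint ranges: [-2.91, 2.91], [-0.3, 2.13], [-1.5, 1.42], [0.17, 2.43], [-1.26, 4.41], [0.16, 1.93], [-2.52, 2.52]. Speed limits (rad/s): [1.89, 1.89, 2.39, 2.39, 3.01, 3.01, 3.01].

## Interface

Orientations are given as [roll, pitch, yaw] about the fixed x, y, z axes, in that order (R = Rz(yaw) Ry(pitch) Rx(roll)).
In Python, from workcell import telemetry, cams, workorder gives the robot as it stands. The module is installed in compiled form; this text tells all that it offers.
- The arm moves only by the tool apply_moves, never from a script. Its argument "steps" is a list of rows, each a list of 4 numbers: the shift along the tool's x, y, z in cm, then the turn about the tool's z in rad. A call has exactly 10 rows; each row is the pose to reach, as a shift and turn from the pose commanded when the call began, along the tool's axes at that moment; what a row does not reach only later rows make up. A row lasts 1/12 s, in which the tool goes at most 41.7 mm and 7.16 degrees, less where a joint would pass 70% of its speed; a pose out of reach is approached as far as the arm can. A call with a gripper value outside its range is refused whole. "claw" is the closure, from 0 (fully open) to 1 (shut), set as the call begins (left out, the last holds). The fingers move at their own pace and stop on an object; "force" is the grip in N (left out, the last holds). Time passes only in rows, so rows that repeat a pose let the fingers close, or fill a call up. It gives the time, the measured TCP pose, the force and the opening at its end, in the units of the state.
- telemetry.observe(): the state, without advancing time (a new reading comes with each control period).
- cams.grab_frame(name): name is "scene" or "side" or "wrist"; returns a dict with "color" (384x512x3 uint8, red, green, blue), "mtx" (3x3 intrinsics, pixels), "eye" and "orientation" of the camera in the world; the wrist camera has in their place "T_tool_cam" (4x4, takes a point from camera to tool coordinates, whose origin is the TCP and whose axes are the flange's). Camera axes: x right, y down, z forward; pixel columns grow to the right and rows downward; lengths in m; the calibration is good to about 2 mm. A picture is of the moment at which its call begins: read the wrist's pose just before it. There is no depth.
- workorder.job_done(): hands the job in, once; it reports no verdict.
Trained networks look in the newest picture that a camera, given by its name, has taken for a name from the list of things; names that differ only in an ending like _2 or _b are one class to them, and where a whole thing is asked for, a point or a joint stands for the part that bears it (a point fixed in the world has none). Each returns a list of dicts, best first, with "score" (0 to 1); they miss things now and then, are a little off and sometimes report something else, mostly with a low value. They report only what shows in the picture. A call takes as long as a camera call.
- cams.find_in(camera, name): "box" ([left, top, width, height] in pixels, round what is visible of it).
- cams.pinpoint(camera, name): "uv" ([column, row] in pixels: a listed point, or the origin of a listed thing).
The state is a dict: "clock": time; "qpos": joint angles; "qd": joint speeds; "joint_efforts": joint torques, N m; "position": TCP position; "tool_rot": TCP orientation; "force": force on the tool from outside, world axes, zero at the start; "moment": the same for the moment, N m; "grip_width": finger opening in m.
Only numpy, scipy, OpenCV 4.12 (cv2) and the standard library are available. Lean on these libraries where they do the work, as an engineer would, in place of code of your own. Each camera call takes 0.05 s, during which the arm holds its last target. There are 200 camera calls.

## Working session

There is one attempt and no reset: what is moved stays moved. The work goes in short steps, Python scripts to look and compute and a tool call to move; the robot and the scene stay as the last step left them, time stands still between calls to the robot, and variables do not carry over. Pictures are saved under pics/ and viewed, about 12 in all and at most 16, crops included, and the job is handed in when it is done.

Besides the shell and the picture viewer there is one more tool, called after "Request:" in YAML: its name, and indented under it one key for each argument. apply_moves: Moves the arm, as the interface text tells. Its arguments: {"type":"object","properties":{"steps":{"type":"array"},"claw":{"type":"number"},"force":{"type":"number"}},"required":["steps"]}

```bash
mkdir -p pics
cat > h.py <<'E'
import numpy as np, cv2
from workcell import telemetry, cams, workorder
from scipy.spatial.transform import Rotation as R
def rot(o):
    o=np.array(o,float)
    if o.shape==(3,3): return o
    return R.from_euler('xyz',o).as_matrix() if o.size==3 else R.from_quat(o).as_matrix()
def grab(n):
    s=telemetry.observe(); f=cams.grab_frame(n)
    if 'eye' in f: e,Rm=np.array(f['eye']),rot(f['orientation'])
    else:
        T=np.eye(4);T[:3,:3]=rot(s['tool_rot']);T[:3,3]=s['position'];T=T@np.array(f['T_tool_cam']);e,Rm=T[:3,3],T[:3,:3]
    return dict(K=np.array(f['mtx']),e=e,R=Rm,im=f['color'])
def ray(c,uv,z):
    d=c['R']@np.linalg.inv(c['K'])@np.array([uv[0],uv[1],1.]); return c['e']+d*(z-c['e'][2])/d[2]
def proj(c,p):
    q=c['K']@c['R'].T@(np.array(p)-c['e']); return q[:2]/q[2]
E
python3 - <<'E'
from h import *
np.set_printoptions(precision=4,suppress=True)
s=telemetry.observe(); print(s)
for n in ['scene','side','wrist']:
    c=grab(n); cv2.imwrite(f'pics/{n}0.png',c['im'][:,:,::-1]); print(n,c['e'],c['R'].tolist(),c['K'].tolist())
    for t in ['drum_xl','drum_l','drum_m','drum_s','nest_xl','nest_l','nest_m','nest_s','sleeve_a','sleeve_b']:
        z=.01 if 'nest' in t else 0
        print(n,t,[(np.round(r['uv']),round(r['score'],2),ray(c,r['uv'],z)[:2]) for r in cams.pinpoint(n,t)[:3]])
E
python3 -c "
import cv2,numpy as np
a=[cv2.imread(f'pics/{n}0.png') for n in ['scene','side']]
cv2.imwrite('pics/b0.png',cv2.resize(np.vstack(a),(512,768))[:,:])"
```

```text
{'clock': 0.0, 'qpos': array([-0.0702,  0.522 , -0.0363,  1.6   ,  0.0212,  1.0211, -0.1128]), 'qd': array([ 0.001 , -0.0008, -0.0006, -0.0015,  0.0018, -0.0005, -0.0011]), 'joint_efforts': array([ -0.0042, -92.711 ,   1.9776, -36.9928,   0.0176,   0.0082,
        -0.0001]), 'position': array([ 0.6247, -0.0001,  0.2307]), 'tool_rot': array([-3.1404,  0.0001,  1.5708]), 'force': array([ 0.9447,  0.5824, -0.9669]), 'moment': array([ 0.017 , -0.0052, -0.0089]), 'grip_width': 0.08523769204106636}
scene [ 1.0242 -0.2772  0.8448] [[0.4363184127238627, 0.7469373947734539, -0.5017078542410655], [0.8996837795603376, -0.35349294180681473, 0.2561480760981614], [0.013976391313734265, -0.5631405405241299, -0.8262429377029711]] [[401.49812152814656, 0.0, 257.6642845912139], [0.0, 401.49812152814656, 190.18348906964047], [0.0, 0.0, 1.0]]
scene drum_xl [(array([137., 210.]), 0.58, array([ 0.4373, -0.3076]))]
scene drum_l [(array([154., 273.]), 0.77, array([ 0.6129, -0.3221])), (array([222., 266.]), 0.71, array([ 0.6623, -0.1777])), (array([236., 180.]), 0.46, array([ 0.4588, -0.0522]))]
scene drum_m
[... 3361 characters left out ...]
]
wrist drum_l [(array([113., 203.]), 0.57, array([ 0.4637, -0.0519])), (array([283., 296.]), 0.55, array([ 0.6632, -0.1765]))]
wrist drum_m [(array([113., 203.]), 0.57, array([ 0.4637, -0.0519])), (array([283., 296.]), 0.55, array([ 0.6632, -0.1765]))]
wrist drum_s [(array([113., 203.]), 0.57, array([ 0.4637, -0.0519])), (array([283., 296.]), 0.55, array([ 0.6632, -0.1765]))]
wrist nest_xl []
wrist nest_l []
wrist nest_m []
wrist nest_s []
wrist sleeve_a [(array([230., 210.]), 0.91, array([ 0.5977, -0.0604])), (array([ 90., 293.]), 0.79, array([ 0.4191, -0.1724]))]
wrist sleeve_b [(array([230., 210.]), 0.91, array([ 0.5977, -0.0604])), (array([ 90., 293.]), 0.79, array([ 0.4191, -0.1724]))]
```

View pics/scene0.png

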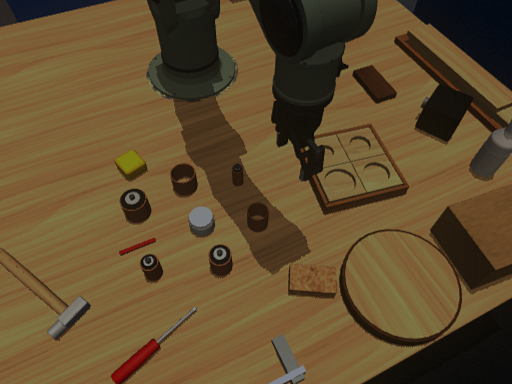

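View pics/side0.png

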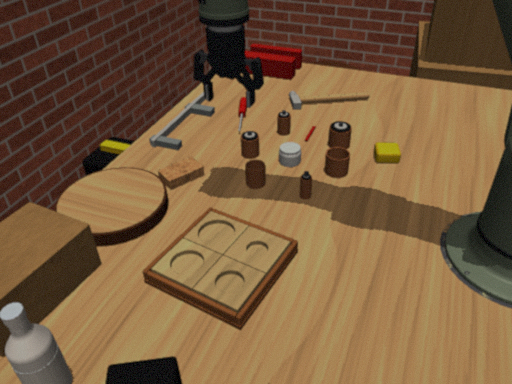

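The scene view shows xl at (134,203), l at (220,258), m at (151,265), s at (238,175), the sleeves at (183,178) and (258,216), and the caddy around (358,168). The side view agrees. Next I fit the caddy pose and rectify its top to check the recess sizes.

```bash
cat > fit.py <<'E'
from h import *
from scipy.optimize import least_squares
C={n:grab(n) for n in['scene','side']}
guess=dict(xl=(.591,.178),l=(.616,.274),m=(.515,.288),s=(.49,.187))
obs=[]
for n,c in C.items():
    for rep in range(4):
        if rep: C[n]=c=grab(n)
        P=cams.pinpoint(n,'nest_xl')+cams.pinpoint(n,'nest_l')
        for r in P:
            q=ray(c,r['uv'],.01)[:2]
            k=min(guess,key=lambda k:np.hypot(*(q-guess[k])))
            if np.hypot(*(q-guess[k]))<.03: obs.append((n,k,r['uv']))
sg=dict(xl=(0,0),l=(0,1),m=(-1,1),s=(-1,0))
def pts(p):
    a=np.array([np.cos(p[2]),np.sin(p[2])]);b=np.array([-a[1],a[0]])
    return {k:p[:2]+.1*((i+.5)*a+(j-.5)*b) for k,(i,j) in sg.items()}
def f(p):
    P=pts(p); return np.concatenate([proj(C[n],[*P[k],.01])-uv for n,k,uv in obs])
r=least_squares(f,[.55,.23,-.2],loss='soft_l1'); print(len(obs),r.x,np.sqrt(np.mean(r.fun**2)))
P=pts(r.x); print(P)
rows=[]
rad=dict(xl=39,l=33,m=27.5,s=22)
for n,c in C.items():
    x0,y0=r.x[0]-.13,r.x[1]-.13;S=1400
    g=np.array([[x0,y0],[x0+.26,y0],[x0+.26,y0+.26],[x0,y0+.26]])
    src=np.float32([proj(c,[*q,.035]) for q in g]); dst=np.float32([(q-[x0,y0])*S for q in g])
    im=cv2.warpPerspective(c['im'],cv2.getPerspectiveTransform(src,dst),(364,364))[:,:,::-1].copy()
    for k,q in P.items():
        cv2.circle(im,tuple(int(v) for v in (q-[x0,y0])*S),int(rad[k]*1.4),(0,255,0),1); cv2.putText(im,k,tuple(int(v) for v in (q-[x0,y0])*S),0,.5,(255,0,0),1)
    rows.append(im)
cv2.imwrite('pics/caddy.png',np.hstack(rows))
dg=dict(xl=(.44,-.306),l=(.658,-.178),m=(.607,-.32),s=(.461,-.048))
for k,g in dg.items():
    o=[]
    for n,c in C.items():
        q=[r['uv'] for r in cams.pinpoint(n,'drum_'+k) if np.hypot(*(ray(c,r['uv'],0)[:2]-g))<.04]
        if q:o.append((n,q[0]))
    z=least_squares(lambda p:np.concatenate([proj(C[n],[*p,0])-u for n,u in o]),g); print(k,len(o),z.x,z.fun)
E
python3 fit.py
```

```text
31 [ 0.55195456  0.2318115  -0.19147078] 1.7230237194898692
{'xl': array([0.59152568, 0.17321008]), 'l': array([0.61055598, 0.27138262]), 'm': array([0.51238344, 0.29041292]), 's': array([0.49335314, 0.19224038])}
xl 2 [ 0.44190739 -0.30867544] [ 0.7915961   0.60800065  0.96906478 -0.82526698]
l 2 [ 0.66055494 -0.18640277] [-0.58276175 -1.09699144 -1.37355455 -0.77467778]
m 2 [ 0.60608785 -0.32156413] [-0.71211254 -1.39731863 -1.79940454 -0.86501792]
s 2 [ 0.45737655 -0.04359062] [ 1.40553744 -0.16355085  0.82121644 -1.73520857]
```

View pics/caddy.png

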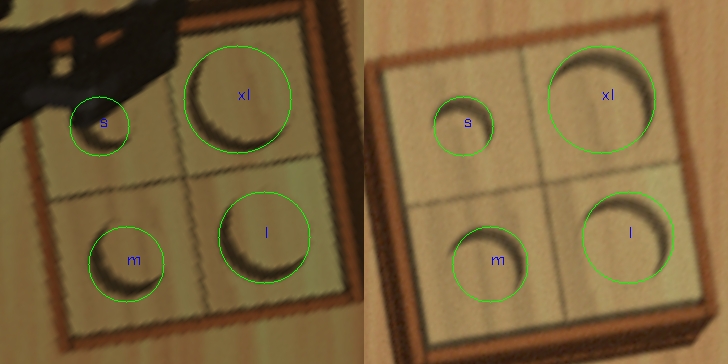

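The rectified caddy confirms the recess assignment: all four expected circles lie on the recess rims to about 2 mm. I'm moving above drum_xl.

Request:
apply_moves:
  steps:
    - [-3.1,-1.8,0.5,0]
    - [-6.2,-3.7,1,0]
    - [-9.3,-5.5,1.5,0]
    - [-12.4,-7.3,2,0]
    - [-15.5,-9.1,2.5,0]
    - [-18.6,-11,3,0]
    - [-21.7,-12.8,3.5,0]
    - [-24.8,-14.6,4,0]
    - [-27.9,-16.5,4.5,0]
    - [-30.9,-18.3,5,0]
  claw: 0
  force: 40

```text
clock: 4.08
position: [0.4408, -0.3105, 0.1813]
tool_rot: [3.141, 0.0, 1.571]
force: [0.8, -0.9, 0.4]
grip_width: 0.0854
```

```bash
cat > look.py <<'E'
from h import *
import sys
k=sys.argv[1]; rad=dict(xl=.031,l=.025,m=.0195,s=.014)[k]
s=telemetry.observe(); c=grab('wrist'); s2=telemetry.observe()
p=s['position']; print('tcp',np.round(p,4),np.round(s['tool_rot'],4),'f',np.round(s['force'],1),'w',round(s['grip_width'],4),'t',s['clock'], 'qd',np.abs(s['qd']).max())
for r in cams.pinpoint('wrist','drum_'+k)[:2]: print('pin',np.round(r['uv']),round(r['score'],2),ray(c,r['uv'],0)[:2])
for r in cams.find_in('wrist','drum_'+k)[:2]: print('box',np.round(r['box']),round(r['score'],2))
q=[float(v) for v in sys.argv[2:4]] if len(sys.argv)>3 else None
im=c['im'][:,:,::-1].copy()
if q:
    for z,rr in((.07,.006),(.06,rad),(0,rad)):
        pts=np.int32([proj(c,[q[0]+rr*np.cos(t),q[1]+rr*np.sin(t),z]) for t in np.linspace(0,6.28,40)]);cv2.polylines(im,[pts],True,(0,255,0),1)
cv2.imwrite(f'pics/w_{k}.png',im)
E
python3 look.py xl .442 -.309
```

```text
tcp [ 0.4408 -0.3105  0.1813] [3.1413e+00 3.0000e-04 1.5707e+00] f [ 0.8 -0.9  0.4] w 0.0854 t 4.0833 qd 0.8125714475387722
pin [256. 163.] 0.96 [ 0.44396785 -0.30425516]
box [219. 133.  73.  86.] 0.92
```

View pics/w_xl.png

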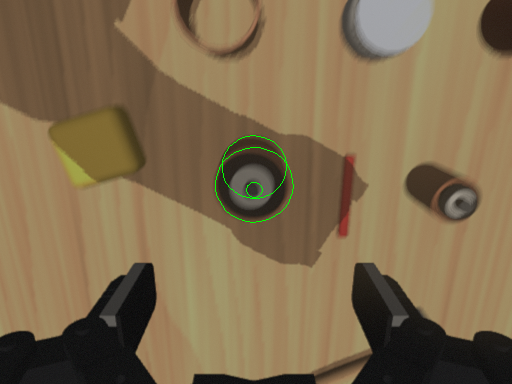

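The overlay at (254,190) matches the washer at (252,187) to about 2 mm. I'll descend and grip.

Request:
apply_moves:
  steps:
    - [0.1,-0.1,2,0]
    - [0.2,-0.1,5,0]
    - [0.2,-0.1,8,0]
    - [0.2,-0.1,11,0]
    - [0.2,-0.1,13.5,0]
    - [0.2,-0.1,15,0]
    - [0.2,-0.1,16,0]
    - [0.2,-0.1,16.6,0]
    - [0.2,-0.1,16.6,0]
    - [0.2,-0.1,16.6,0]

```text
clock: 5.07
position: [0.4415, -0.3069, 0.0159]
tool_rot: [3.141, 0.0, 1.571]
force: [-0.5, -0.3, 0.7]
grip_width: 0.0854
```

Request:
apply_moves:
  steps:
    - [0,0,0,0]
    - [0,0,0,0]
    - [0,0,0,0]
    - [0,0,0,0]
    - [0,0,0,0]
    - [0,0,0,0]
    - [0,0,0,0]
    - [0,0,0,0]
    - [0,0,0,0]
    - [0,0,0,0]
  claw: 1
  force: 40

```text
clock: 5.9
position: [0.4414, -0.3073, 0.0164]
tool_rot: [3.14, 0.001, 1.571]
force: [-0.4, 0.8, 12.0]
grip_width: 0.0614
```

Request:
apply_moves:
  steps:
    - [0,0,-2,0]
    - [0,0,-5,0]
    - [0,0,-9,0]
    - [2,0.6,-12,0]
    - [5.5,1.7,-12,0]
    - [9.2,2.9,-12,0]
    - [12.9,4.1,-12,0]
    - [16.6,5.3,-12,0]
    - [20.3,6.4,-12,0]
    - [24,7.5,-12,0]

```text
clock: 6.73
position: [0.5163, -0.0652, 0.1359]
tool_rot: [3.141, 0.0, 1.571]
force: [0.6, -0.2, -1.8]
grip_width: 0.0609
```

Request:
apply_moves:
  steps:
    - [3.7,1.2,0,0]
    - [7.4,2.4,0,0]
    - [11.1,3.5,0,0]
    - [14.8,4.6,0,0]
    - [18.2,5.7,0,0]
    - [21,6.6,0,0]
    - [23,7.2,0,0]
    - [24,7.6,0,0]
    - [24,7.6,0,0]
    - [24,7.6,0,0]

```text
clock: 7.57
position: [0.5918, 0.1724, 0.1354]
tool_rot: [-3.141, 0.001, 1.571]
force: [-1.1, -0.3, -2.5]
grip_width: 0.0611
```

```bash
cat > nest.py <<'E'
from h import *
import sys
k=sys.argv[1]; q=[float(v) for v in sys.argv[2:4]]; rad=dict(xl=.039,l=.033,m=.0275,s=.022)[k]
s=telemetry.observe(); p=s['position']; print('tcp',np.round(p,4),np.round(s['tool_rot'],4),'f',np.round(s['force'],1),'w',round(s['grip_width'],4),'t',s['clock'])
for n in['wrist','side']:
    c=grab(n); im=c['im'][:,:,::-1].copy()
    pts=np.int32([proj(c,[q[0]+rad*np.cos(t),q[1]+rad*np.sin(t),.035]) for t in np.linspace(0,6.28,40)]);cv2.polylines(im,[pts],True,(0,255,0),1)
    cv2.imwrite(f'pics/n_{n}_{k}.png',im)
a=cv2.imread(f'pics/n_wrist_{k}.png');b=cv2.imread(f'pics/n_side_{k}.png')[110:366,115:371]
cv2.imwrite(f'pics/n_{k}.png',np.hstack([cv2.resize(a,(448,336)),cv2.resize(b,(336,336))]))
E
python3 nest.py xl .5915 .1732
```

```text
tcp [0.5918 0.1724 0.1354] [-3.1415e+00  5.0000e-04  1.5708e+00] f [-1.1 -0.3 -2.5] w 0.0611 t 7.5667
```

View pics/n_xl.png

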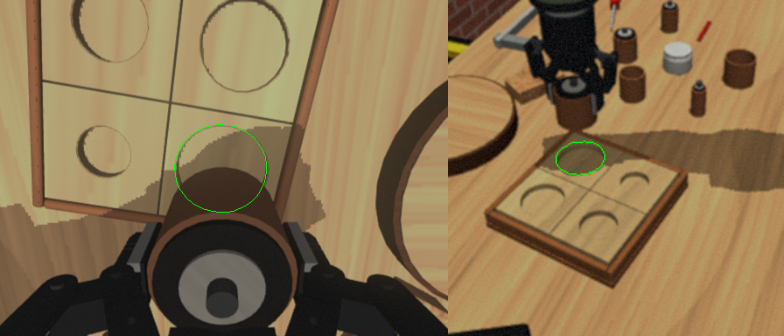

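The wrist view shows the drum held square over the overlaid xl recess, with the l recess at (245,45) and the s recess at (104,151) in the composite. I'll check those rims against the fitted caddy pose.

Run:
```python
from h import *
c=grab('wrist')
for n,u in(('l',(245,45)),('s',(104.5,151)),('corner xl/s/l/m',(169.5,102.5)),):
    print(n,ray(c,np.array(u)*512/448,.035)[:2])
P={'l':(.6106,.2714),'s':(.4934,.1922)}
im=c['im'][:,:,::-1].copy()
for k,r in(('l',.033),('s',.022)):
    cv2.polylines(im,[np.int32([proj(c,[P[k][0]+r*np.cos(t),P[k][1]+r*np.sin(t),.035]) for t in np.linspace(0,6.28,60)])],True,(0,255,0),1)
cv2.imwrite('pics/chk.png',im[0:260])
```

```text
l [0.60977288 0.27065867]
s [0.49510021 0.18954915]
corner xl/s/l/m [0.55125409 0.22886851]
```

View pics/chk.png

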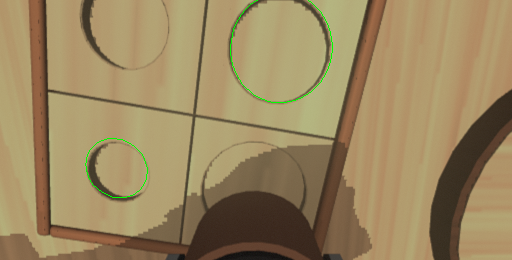

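Request:
apply_moves:
  steps:
    - [0,0,1.5,0]
    - [0,0,3.5,0]
    - [0,0,5.5,0]
    - [0,0,7,0]
    - [0,0,8,0]
    - [0,0,8.8,0]
    - [0,0,9.3,0]
    - [0,0,9.6,0]
    - [0,0,9.6,0]
    - [0,0,9.6,0]

```text
clock: 8.55
position: [0.5924, 0.173, 0.0399]
tool_rot: [3.141, -0.0, 1.571]
force: [0.4, 0.2, -1.5]
grip_width: 0.0609
```

Request:
apply_moves:
  steps:
    - [0,0,0,0]
    - [0,0,0,0]
    - [0,0,0,0]
    - [0,0,0,0]
    - [0,0,0,0]
    - [0,0,0,0]
    - [0,0,0,0]
    - [0,0,0,0]
    - [0,0,0,0]
    - [0,0,0,0]
  claw: 0

```text
clock: 9.38
position: [0.592, 0.173, 0.0393]
tool_rot: [-3.142, -0.0, 1.571]
force: [-0.2, 0.5, 0.1]
grip_width: 0.0854
```

Request:
apply_moves:
  steps:
    - [0,0,-1,0]
    - [0,0,-3,0]
    - [0,0,-6,0]
    - [0,0,-9,0]
    - [0,0,-11.5,0]
    - [0,0,-13,0]
    - [0,0,-14,0]
    - [0,0,-14,0]
    - [0,0,-14,0]
    - [0,0,-14,0]

```text
clock: 10.22
position: [0.5915, 0.1728, 0.1783]
tool_rot: [-3.14, 0.001, 1.571]
force: [0.7, -0.6, -0.7]
grip_width: 0.0854
```

Run:
```python
from h import *
c=grab('wrist');s=telemetry.observe();print(s['position'],s['grip_width'],s['clock'])
im=c['im'][:,:,::-1].copy()
for (x,y,r,z) in((.592,.1725,.039,.035),(.592,.1725,.031,.083),(.592,.1725,.006,.093)):
    cv2.polylines(im,[np.int32([proj(c,[x+r*np.cos(t),y+r*np.sin(t),z]) for t in np.linspace(0,6.28,60)])],True,(0,255,0),1)
cv2.imwrite('pics/p_xl.png',im)
for r in cams.pinpoint('wrist','drum_xl')[:2]: print(ray(c,r['uv'],.023),r['score'])
```

```text
[0.59145911 0.17280428 0.17813626] 0.08554903274245147 10.2667
[0.59699367 0.17311049 0.023     ] 0.78
[0.49804827 0.19341499 0.023     ] 0.5
```

View pics/p_xl.png

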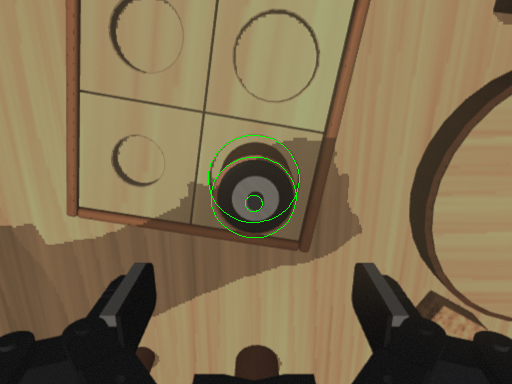

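drum_xl sits in its recess: the bolt at (254,203) is on the overlay. Next is drum_l.

Request:
apply_moves:
  steps:
    - [-3.6,0.7,0,0]
    - [-7.4,1.4,0,0]
    - [-11.2,2.1,0,0]
    - [-15,2.8,0,0]
    - [-18.8,3.6,0,0]
    - [-22.6,4.3,0,0]
    - [-26.4,5.1,0,0]
    - [-30,5.8,0,0]
    - [-33.2,6.4,0,0]
    - [-35.2,6.8,0,0]

```text
clock: 11.15
position: [0.6594, -0.1834, 0.1782]
tool_rot: [-3.14, 0.001, 1.568]
force: [-0.0, 0.3, -0.1]
grip_width: 0.0855
```

```bash
python3 look.py l .66 -.18
```

```text
tcp [ 0.6594 -0.1834  0.1782] [-3.1401e+00  1.2000e-03  1.5677e+00] f [-0.   0.3 -0.1] w 0.0855 t 11.15 qd 0.3106513420708147
pin [18. 17.] 0.93 [ 0.46364841 -0.05093134]
pin [206. 293.] 0.9 [ 0.60753133 -0.31993117]
box [221. 138.  63.  75.] 0.87
box [ 0.  2. 32. 35.] 0.75
```

View pics/w_l.png

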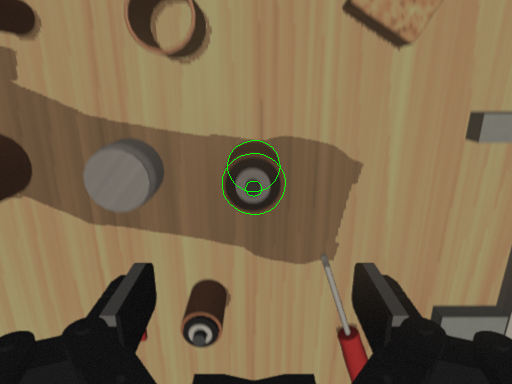

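Drum_l's bolt at (253,184) is within about 2 mm of the overlay, and the jaws clear the jar at (122,175).

Request:
apply_moves:
  steps:
    - [0.1,0,2,0]
    - [0.2,0,5,0]
    - [0.2,0,8,0]
    - [0.2,0,11,0]
    - [0.2,0,13.5,0]
    - [0.2,0,15,0]
    - [0.2,0,16,0]
    - [0.2,0,16.3,0]
    - [0.2,0,16.3,0]
    - [0.2,0,16.3,0]

```text
clock: 12.13
position: [0.6607, -0.1771, 0.0175]
tool_rot: [3.14, 0.0, 1.571]
force: [-0.7, -0.3, -0.0]
grip_width: 0.0851
```

Request:
apply_moves:
  steps:
    - [0,0,0,0]
    - [0,0,0,0]
    - [0,0,0,0]
    - [0,0,0,0]
    - [0,0,0,0]
    - [0,0,0,0]
    - [0,0,0,0]
    - [0,0,0,0]
    - [0,0,0,0]
    - [0,0,0,0]
  claw: 1
  force: 40

```text
clock: 12.97
position: [0.6603, -0.1771, 0.0173]
tool_rot: [3.141, 0.0, 1.571]
force: [-3.4, -0.4, 8.5]
grip_width: 0.0492
```

Request:
apply_moves:
  steps:
    - [0,0,-2,0]
    - [0,0,-5.5,0]
    - [0,0,-9.5,0]
    - [1,0,-13,0]
    - [4.5,-0.5,-13,0]
    - [8.2,-1,-13,0]
    - [12,-1.4,-13,0]
    - [15.8,-1.8,-13,0]
    - [19.4,-2.2,-13,0]
    - [23,-2.6,-13,0]

```text
clock: 13.8
position: [0.6335, 0.0548, 0.1467]
tool_rot: [3.141, -0.0, 1.571]
force: [1.3, -0.5, -2.0]
grip_width: 0.049
```

Request:
apply_moves:
  steps:
    - [3.6,-0.4,0,0]
    - [7.2,-0.8,0,0]
    - [10.8,-1.2,0,0]
    - [14.2,-1.6,0,0]
    - [17.4,-1.9,0,0]
    - [20,-2.2,0,0]
    - [21.4,-2.3,0,0]
    - [21.9,-2.4,0,0]
    - [21.9,-2.4,0,0]
    - [21.9,-2.4,0,0]

```text
clock: 14.63
position: [0.6104, 0.2704, 0.1463]
tool_rot: [3.141, 0.001, 1.57]
force: [0.6, -1.1, -1.1]
grip_width: 0.0491
```

```bash
python3 nest.py l .610 .271
```

```text
tcp [0.6104 0.2704 0.1463] [3.1415e+00 9.0000e-04 1.5696e+00] f [ 0.6 -1.1 -1.1] w 0.0491 t 14.6333
```

View pics/n_l.png

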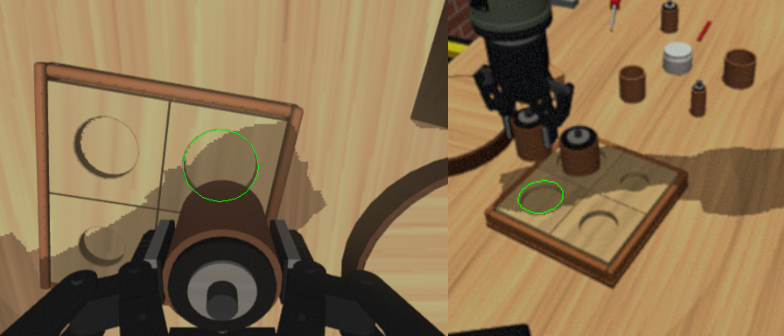

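Drum_l is held straight and the overlay sits on the l recess rim in both views. I'm lowering it.

Request:
apply_moves:
  steps:
    - [0,0,1.5,0]
    - [0,0,4,0]
    - [0,0,6.3,0]
    - [0,0,8,0]
    - [0,0,9.2,0]
    - [0,0,10,0]
    - [0,0,10.4,0]
    - [0,0,10.6,0]
    - [0,0,10.6,0]
    - [0,0,10.6,0]

```text
clock: 15.57
position: [0.6105, 0.2721, 0.0412]
tool_rot: [3.141, -0.001, 1.571]
force: [0.3, 1.3, -1.2]
grip_width: 0.049
```

Request:
apply_moves:
  steps:
    - [0,0,0,0]
    - [0,0,0,0]
    - [0,0,0,0]
    - [0,0,0,0]
    - [0,0,0,0]
    - [0,0,0,0]
    - [0,0,0,0]
    - [0,0,0,0]
    - [0,0,0,0]
    - [0,0,0,0]
  claw: 0

```text
clock: 16.4
position: [0.61, 0.272, 0.0403]
tool_rot: [-3.142, -0.0, 1.571]
force: [-0.2, -0.0, -0.7]
grip_width: 0.0853
```

Request:
apply_moves:
  steps:
    - [0,0,-1,0]
    - [0,0,-3,0]
    - [0,0,-6.5,0]
    - [0,0,-10.5,0]
    - [-1,0,-14,0]
    - [-4.5,0,-14,0]
    - [-8.2,0,-14,0]
    - [-12,0,-14,0]
    - [-15.8,0,-14,0]
    - [-19.5,0,-14,0]

```text
clock: 17.23
position: [0.6098, 0.0751, 0.1813]
tool_rot: [3.141, -0.0, 1.571]
force: [1.0, 0.6, 0.4]
grip_width: 0.0856
```

Request:
apply_moves:
  steps:
    - [-3.8,0,0,0]
    - [-7.6,0,0,0]
    - [-11.5,0,0,0]
    - [-15.4,0,0,0]
    - [-19.3,0,0,0]
    - [-23.2,0,0,0]
    - [-27.1,0,0,0]
    - [-31,0,0,0]
    - [-34.9,0,0,0]
    - [-38,0,0,0]

```text
clock: 18.07
position: [0.6092, -0.3065, 0.1813]
tool_rot: [3.141, 0.001, 1.569]
force: [1.3, -0.5, 0.7]
grip_width: 0.0852
```

Request:
apply_moves:
  steps:
    - [-1,-0.1,0,0]
    - [-1.6,-0.3,0,0]
    - [-1.6,-0.3,0,0]
    - [-1.6,-0.3,0,0]
    - [-1.6,-0.3,0,0]
    - [-1.6,-0.3,0,0]
    - [-1.6,-0.3,0,0]
    - [-1.6,-0.3,0,0]
    - [-1.6,-0.3,0,0]
    - [-1.6,-0.3,0,0]

```text
clock: 18.9
position: [0.607, -0.3189, 0.1803]
tool_rot: [-3.142, -0.0, 1.571]
force: [-0.4, -0.6, 0.9]
grip_width: 0.0856
```

```bash
python3 look.py m .607 -.32
```

```text
tcp [ 0.607  -0.3189  0.1803] [-3.1416 -0.      1.5709] f [-0.4 -0.6  0.9] w 0.0856 t 18.9 qd 0.002936923966786268
pin [256. 172.] 0.97 [ 0.60950088 -0.32048858]
pin [22.  7.] 0.38 [ 0.41427613 -0.17892707]
box [234. 152.  48.  62.] 0.71
```

View pics/w_m.png

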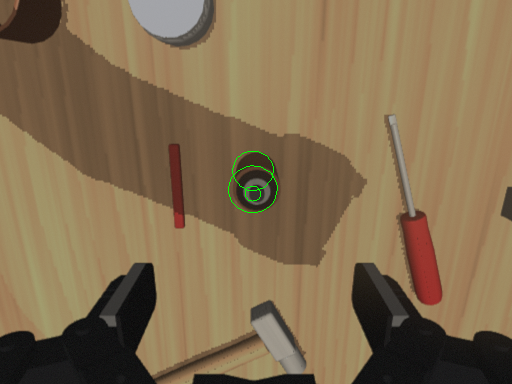

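Request:
apply_moves:
  steps:
    - [0.1,0.2,2,0]
    - [0.1,0.2,5,0]
    - [0.1,0.2,8,0]
    - [0.1,0.2,11,0]
    - [0.1,0.2,13.5,0]
    - [0.1,0.2,15,0]
    - [0.1,0.2,15.8,0]
    - [0.1,0.2,16.1,0]
    - [0.1,0.2,16.1,0]
    - [0.1,0.2,16.1,0]

```text
clock: 19.88
position: [0.6097, -0.3184, 0.0207]
tool_rot: [3.14, 0.001, 1.571]
force: [-0.7, 0.4, 0.4]
grip_width: 0.0852
```

Request:
apply_moves:
  steps:
    - [0,0,0,0]
    - [0,0,0,0]
    - [0,0,0,0]
    - [0,0,0,0]
    - [0,0,0,0]
    - [0,0,0,0]
    - [0,0,0,0]
    - [0,0,0,0]
    - [0,0,0,0]
    - [0,0,0,0]
  claw: 1
  force: 40

```text
clock: 20.72
position: [0.6093, -0.3181, 0.02]
tool_rot: [3.141, 0.0, 1.571]
force: [-2.1, 0.7, 6.2]
grip_width: 0.0383
```

Request:
apply_moves:
  steps:
    - [0,0,-2,0]
    - [0,0,-5.5,0]
    - [0,0,-9.5,0]
    - [1,-0.2,-13,0]
    - [4.5,-0.8,-13,0]
    - [8.2,-1.4,-13,0]
    - [12,-2,-13,0]
    - [15.8,-2.6,-13,0]
    - [19.4,-3.1,-13,0]
    - [23,-3.7,-13,0]

```text
clock: 21.55
position: [0.5715, -0.0863, 0.1496]
tool_rot: [3.141, -0.0, 1.571]
force: [1.8, -0.3, -1.3]
grip_width: 0.0383
```

Request:
apply_moves:
  steps:
    - [3.7,-0.6,0,0]
    - [7.4,-1.2,0,0]
    - [11.1,-1.8,0,0]
    - [14.8,-2.4,0,0]
    - [18.5,-3,0,0]
    - [22.2,-3.5,0,0]
    - [25.9,-4.1,0,0]
    - [29.6,-4.7,0,0]
    - [33,-5.3,0,0]
    - [35.5,-5.7,0,0]

```text
clock: 22.38
position: [0.5138, 0.2704, 0.1495]
tool_rot: [-3.141, -0.001, 1.573]
force: [0.3, 0.4, -1.3]
grip_width: 0.0383
```

Request:
apply_moves:
  steps:
    - [1.2,-0.2,0,0]
    - [2,-0.3,0,0]
    - [2.2,-0.3,0,0]
    - [2.2,-0.3,0,0]
    - [2.2,-0.3,0,0]
    - [2.2,-0.3,0,0]
    - [2.2,-0.3,0,0]
    - [2.2,-0.3,0,0]
    - [2.2,-0.3,0,0]
    - [2.2,-0.3,0,0]

```text
clock: 23.22
position: [0.5121, 0.2887, 0.1493]
tool_rot: [3.142, 0.0, 1.57]
force: [0.3, -0.4, -0.7]
grip_width: 0.038
```

```bash
python3 nest.py m .512 .289
```

```text
tcp [0.5121 0.2887 0.1493] [3.1416 0.     1.5704] f [ 0.3 -0.4 -0.7] w 0.038 t 23.2167
```

View pics/n_m.png

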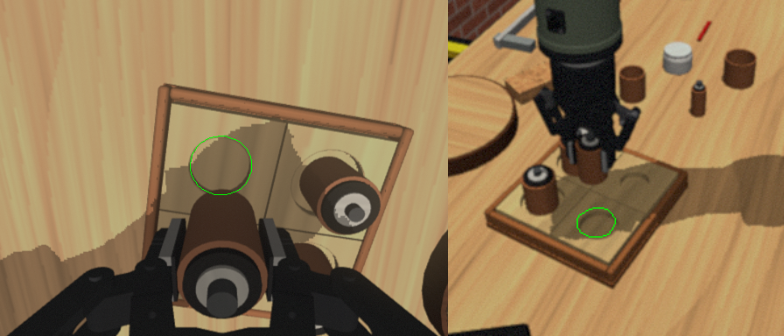

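Drum_l stands in its recess and drum_m is over its rim. I'm lowering and releasing.

Request:
apply_moves:
  steps:
    - [0,0,1.5,0]
    - [0,0,4,0]
    - [0,0,6.3,0]
    - [0,0,8,0]
    - [0,0,9.2,0]
    - [0,0,10,0]
    - [0,0,10.4,0]
    - [0,0,10.6,0]
    - [0,0,10.6,0]
    - [0,0,10.6,0]

```text
clock: 24.15
position: [0.5124, 0.2892, 0.044]
tool_rot: [3.141, -0.001, 1.571]
force: [-0.6, -0.4, -0.6]
grip_width: 0.0383
```

Request:
apply_moves:
  steps:
    - [0,0,0,0]
    - [0,0,0,0]
    - [0,0,0,0]
    - [0,0,0,0]
    - [0,0,0,0]
    - [0,0,0,0]
    - [0,0,0,0]
    - [0,0,0,0]
    - [0,0,0,0]
    - [0,0,0,0]
  claw: 0

```text
clock: 24.98
position: [0.512, 0.289, 0.0433]
tool_rot: [-3.142, 0.0, 1.571]
force: [0.3, -0.1, 1.0]
grip_width: 0.0855
```

Request:
apply_moves:
  steps:
    - [0,0,-1,0]
    - [0,0,-3,0]
    - [0,0,-6.5,0]
    - [0,0,-10.5,0]
    - [-1,0,-13.7,0]
    - [-4.5,-0.6,-13.7,0]
    - [-8.2,-1.2,-13.7,0]
    - [-12,-1.8,-13.7,0]
    - [-15.8,-2.3,-13.7,0]
    - [-19.5,-2.8,-13.7,0]

```text
clock: 25.82
position: [0.4834, 0.0922, 0.1812]
tool_rot: [3.141, -0.0, 1.571]
force: [1.8, -0.5, 0.5]
grip_width: 0.0854
```

Request:
apply_moves:
  steps:
    - [-3.6,-0.5,0,0]
    - [-7,-1,0,0]
    - [-10,-1.5,0,0]
    - [-12.5,-1.9,0,0]
    - [-14,-2.1,0,0]
    - [-14.5,-2.1,0,0]
    - [-14.5,-2.1,0,0]
    - [-14.5,-2.1,0,0]
    - [-14.5,-2.1,0,0]
    - [-14.5,-2.1,0,0]

```text
clock: 26.65
position: [0.4632, -0.0499, 0.1804]
tool_rot: [3.142, -0.0, 1.572]
force: [0.1, 0.4, 0.1]
grip_width: 0.0851
```

```bash
python3 look.py s .463 -.051
```

```text
tcp [ 0.4632 -0.0499  0.1804] [ 3.1416e+00 -3.0000e-04  1.5724e+00] f [0.1 0.4 0.1] w 0.0851 t 26.65 qd 0.005026638972566864
pin [252. 173.] 0.77 [ 0.46229276 -0.05330637]
box [236. 158.  30.  47.] 0.77
```

View pics/w_s.png

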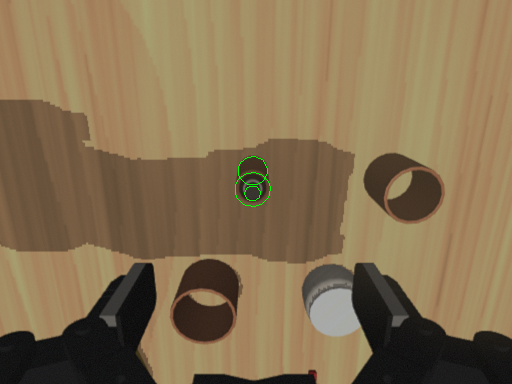

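Request:
apply_moves:
  steps:
    - [0.1,0,2,0]
    - [0.1,0,5,0]
    - [0.1,0,8,0]
    - [0.1,0,11,0]
    - [0.1,0,13.5,0]
    - [0.1,0,15,0]
    - [0.1,0,15.6,0]
    - [0.1,0,15.9,0]
    - [0.1,0,15.9,0]
    - [0.1,0,15.9,0]

```text
clock: 27.63
position: [0.4635, -0.05, 0.0221]
tool_rot: [3.141, 0.0, 1.571]
force: [1.3, -0.4, -0.2]
grip_width: 0.0856
```

Request:
apply_moves:
  steps:
    - [0,0,0,0]
    - [0,0,0,0]
    - [0,0,0,0]
    - [0,0,0,0]
    - [0,0,0,0]
    - [0,0,0,0]
    - [0,0,0,0]
    - [0,0,0,0]
    - [0,0,0,0]
    - [0,0,0,0]
  claw: 1
  force: 40

```text
clock: 28.47
position: [0.4631, -0.05, 0.0216]
tool_rot: [3.141, -0.0, 1.571]
force: [-1.3, -0.3, 7.8]
grip_width: 0.027
```

Request:
apply_moves:
  steps:
    - [0,0,-2,0]
    - [0,0,-5.5,0]
    - [0,0,-9.5,0]
    - [1,0.1,-13,0]
    - [4.5,0.6,-13,0]
    - [8.2,1.1,-13,0]
    - [12,1.6,-13,0]
    - [15.8,2.1,-13,0]
    - [19.4,2.6,-13,0]
    - [22,2.9,-13,0]

```text
clock: 29.3
position: [0.4918, 0.1735, 0.1514]
tool_rot: [3.141, -0.001, 1.573]
force: [-0.5, 0.3, -1.4]
grip_width: 0.0269
```

Request:
apply_moves:
  steps:
    - [1.2,0.1,0,0]
    - [2,0.2,0,0]
    - [2,0.2,0,0]
    - [2,0.2,0,0]
    - [2,0.2,0,0]
    - [2,0.2,0,0]
    - [2,0.2,0,0]
    - [2,0.2,0,0]
    - [2,0.2,0,0]
    - [2,0.2,0,0]

```text
clock: 30.13
position: [0.494, 0.1898, 0.1513]
tool_rot: [-3.142, 0.0, 1.571]
force: [-0.6, 0.3, -2.1]
grip_width: 0.0271
```

```bash
python3 nest.py s .4945 .190
```

```text
tcp [0.494  0.1898 0.1513] [-3.1416  0.      1.5705] f [-0.6  0.3 -2.1] w 0.0271 t 30.1333
```

View pics/n_s.png

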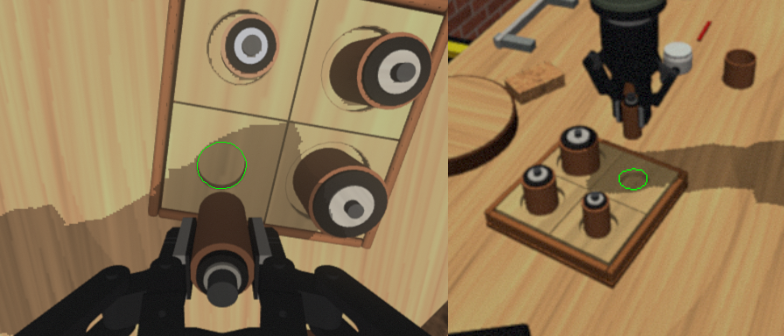

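The other three drums stand in their recesses, and the overlay sits on the s rim. I'm lowering drum_s, then opening partway.

Request:
apply_moves:
  steps:
    - [0,0,1.5,0]
    - [0,0,4,0]
    - [0,0,6.3,0]
    - [0,0,8,0]
    - [0,0,9.2,0]
    - [0,0,10,0]
    - [0,0,10.4,0]
    - [0,0,10.6,0]
    - [0,0,10.6,0]
    - [0,0,10.6,0]

```text
clock: 31.07
position: [0.4943, 0.1901, 0.0459]
tool_rot: [3.141, -0.0, 1.571]
force: [-0.8, -0.8, -0.1]
grip_width: 0.0272
```

Request:
apply_moves:
  steps:
    - [0,0,0,0]
    - [0,0,0,0]
    - [0,0,0,0]
    - [0,0,0,0]
    - [0,0,0,0]
    - [0,0,0,0]
    - [0,0,0,0]
    - [0,0,0,0]
    - [0,0,0,0]
    - [0,0,0,0]
  claw: 0.3

```text
clock: 31.9
position: [0.494, 0.19, 0.0453]
tool_rot: [-3.141, 0.0, 1.571]
force: [0.9, 0.6, 0.8]
grip_width: 0.0597
```

Request:
apply_moves:
  steps:
    - [0,0,-1,0]
    - [0,0,-3,0]
    - [0,0,-6,0]
    - [0,0,-9,0]
    - [0,0,-12,0]
    - [0,0,-14,0]
    - [-3,0,-14,0]
    - [-6,0,-14,0]
    - [-8,0,-14,0]
    - [-8,0,-14,0]

```text
clock: 32.73
position: [0.494, 0.1057, 0.1863]
tool_rot: [3.141, 0.001, 1.566]
force: [0.2, -0.8, -0.3]
grip_width: 0.0597
```

Run:
```python
from h import *
s=telemetry.observe();print(s['position'],s['grip_width'],s['clock'])
a=grab('side')['im'][100:356,100:412];w=grab('scene')['im'][80:310,100:420]
im=np.hstack([cv2.resize(a,(400,328)),cv2.resize(w,(400,328))])[:,:,::-1]
cv2.imwrite('pics/end.png',im)
```

```text
[0.49398764 0.10567026 0.18630396] 0.059738620407589475 32.7333
```

View pics/end.png

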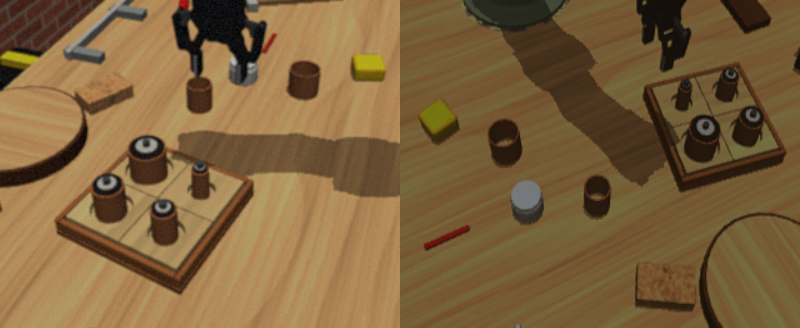

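Both views show all four drums upright in their recesses and both sleeves standing, with the gripper clear of everything. I'm handing in.

```bash
python3 -c "
from workcell import workorder; print(workorder.job_done())"
```

```text
the job is handed in; nothing more can be done
None
```

All four drums now stand upright in their matching recesses, placed in order from largest to smallest, and the job was handed in at about 33 s on the robot's clock.

- **Placement checks:** each drum's tool height at release was within about 1.5 mm of the height expected for the recess floor. After release, the drums stood upright inside their rims in the pictures. The smallest drum was checked only in the final side and scene views, not close up from the wrist camera.
- **Sleeves and limits:** both sleeves stand where they were. The highest tool force in the readings taken at the end of each move was about 12 N, against the 40 N and 120 N limits.
- **Disagreements:** the trained networks' positions for the drums differed by up to about 1 cm between cameras. They also did not tell the three smaller drums or recesses apart. I settled both from drawn overlays and rim sizes in the pictures, which agreed to about 3 mm. No check failed.

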